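# Hang the substage mirror in the dust cabinet

## Task

Put the round microscope mirror away: pick it up, lower it through the opening in the roof of the glazed cabinet and hang it by its loop on the hook inside, so that it hangs straight and free. Do not bump the cabinet with the mirror or the arm, and leave the square-plate holder, which looks much like it, standing where it is.

Things in the scene. Friction and masses are not known exactly. Their poses are not given: they have to be found in the camera images.
- mirror_center (a point): Centre of the round mirror's upright holder, 137 mm tall (all mm). z up, x width, y thickness, same both ways round. Heights from underside: round foot 48 across, 0-8; disc 50 across facing y, 6-56; loop 46 wide, 8 thick, its window 38 wide, 60-96, open along y; bar 96-104; grip block 30 (x) x 16 (y), 104-137. Point at 68.5. Two others near: square plate, or bare post, for the disc; places vary.
- square_center (a point): Centre, 68.5 mm above the underside, of the look-alike holder with a 48 mm square plate in place of the round disc and a 48 mm square foot; otherwise the same sizes and axes. Leave it alone.
- hook_seat (a point): Steel hook fixed in the cabinet: mid upper face of its level bar, 116 mm above the bench. Strip 12 wide (x), 5 thick, running along y: 68 mm in +y to the back wall, 24 mm in -y to a tip turned up 8 mm above the bar (outer face 29 mm from here). A loop with its window facing y goes on from the -y side over the tip, toward +y, then down on the bar. Axes as the cabinet's.
- cabinet: Fixed glazed cabinet 220 (x) by 220 (y) by 168 mm high; white back wall at +y, near the robot; clear panes elsewhere. Origin on the bench, z up. Its one opening is in the roof (160 to 168 high): x -75 to 75, y -95 to 55 mm. Floor 8 high; jars 65 high in the rear corners. Hook seat at x 0, y 18, z 116, its tip at y -11: lower parts in front of the tip, y -95 to -11.
There are look-alikes about, which are no part of the job. Leave any pink look-alike of the part that bears mirror_center alone.

How it is judged (in metres and radians):
At the end, for the whole second after the job is handed in: The mirror hangs on the hook only, off the cabinet and hardly swinging (under 150 mm/s): hook through its loop, centre 27.5 mm (within 6) below the bar's top, within 20 mm sideways, 25 mm before to 55 mm behind the seat point, upright within 0.2 rad, loop facing along the hook within 0.5 rad (z of mirror_center in the frame of hook_seat between -0.0335 and -0.0215 m and x of mirror_center in the frame of hook_seat between -0.02 and 0.02 m and y of mirror_center in the frame of hook_seat between -0.025 and 0.055 m and angle between mirror_center's own z axis and vertical below 0.2 rad and angle between the y axis of mirror_center and the y axis of hook_seat, either way round below 0.5 rad and contact force between mirror and cabinet below 0.1 N and linear speed of mirror below 0.15 m/s); the robot touches nothing.
It fails at once if the mirror bumps the cabinet (over 2 N; the hook is not counted) (contact force between mirror and cabinet above 2 N).
It fails at once if the gripper or arm bumps the cabinet (over 2 N) (contact force between any of the fingers, the arm and cabinet above 2 N).
It fails at once if the square-plate holder is moved by more than 20 mm (distance of square_center from where it was at the start of the episode above 0.02 m).
It also fails if it takes over 51 s, if anything falls off the work surface, if the arm or the gripper's body presses on something with over 40 N, if the wrist force passes 120 N, or if a joint passes its speed limit or range.

## Robot

A 7-joint arm with a two-finger parallel gripper is mounted at the origin on the work surface. World frame = base frame: x ahead of the robot, y to its left, z up, the work surface at z = 0. Lengths are in mm, angles in rad, forces in N, time in s.
With the tool pointing down it reaches from about 400 to 850 mm from the base axis. Payload 4.5 kg.
Tool frame: the origin (TCP) lies midway between the tips of the shut fingers; the grasp point (between the pads) lies 19 mm behind it (r.pinch_z is the z of the grasp point in the tool frame, in mm); z points along the fingers, y is the direction in which the jaws open and shut (so a half turn about z gives the same grasp; the last joint's range is limited). The gripper opens to 85 mm and grips with 20 to 120 N. Pads are 22 mm wide; open, the fingers measure 114 mm over their backs; the gripper's body (76 mm by 85 mm) begins 54 mm behind the grasp point. The pads swing forward as they close: fully open they stand 13 mm farther back than shut.
Start: joints at [-1.263, 0.689, -0.195, 1.565, 0.157, 0.902, -0.215], TCP at [168.974, 601.749, 231.317] pointing down, gripper open.
Joint ranges: [-3.01, 3.01], [-0.46, 2.08], [-1.47, 1.51], [0.13, 2.56], [-1, 4.14], [0.04, 2.09], [-2.66, 2.66]. Speed limits (rad/s): [2.57, 2.57, 3.14, 3.14, 3.14, 3.14, 3.14].

## Interface

Orientations are given as a rotation vector (axis times angle).
In Python, from plant import r, get_image gives the robot as it stands. The module is installed in compiled form; this text tells all that it offers.
- The arm moves only by the shell command python3 -m jog 'ROWS' [FORCE]. ROWS is JSON, a list that holds one entry, the list of rows, each a list of 7 numbers: the shift along the tool's x, y, z in units of 60 mm (1.0 is 60 mm), then the turn, a rotation vector about the tool's x, y, z in units of 10 degrees (1.0 is 10 degrees), then the opening, from 0 (shut) to 1 (fully open). In form: [[[x, y, z, wx, wy, wz, fingers], ...]]. A call has 1 to 5 rows; each row is the pose to reach, as a shift and turn from the pose commanded when the call began, along the tool's axes at that moment; what a row does not reach only later rows make up. A row lasts 1/8 s, in which the tool goes at most 62.5 mm and 10.7 degrees, less where a joint would pass 70% of its speed; a pose out of reach is approached as far as the arm can. A call with a gripper value outside its range is refused whole. The fingers move at their own pace and stop on an object; FORCE is the grip in N (left out, the last holds). Time passes only in rows, so rows that repeat a pose let the fingers close. It gives the time, the measured TCP pose, the force and the opening at its end, in the units of the state.
- r.get_obs(): the state, without advancing time (a new reading comes with each control period).
- get_image(name): name is "scene" or "top"; returns a dict with "img" (400x640x3 uint8, red, green, blue), "fovy" (degrees; the focal length in pixels is half the picture's height over the tangent of half this angle, whatever the lens; pixels are square), "cx", "cy" (the principal point, pixels), "cam_to_world" (4x4, takes a point from camera to world coordinates). Camera axes: x right, y up, looking along -z (the intrinsics and any distortion apply to the point x, -y, -z); pixel columns grow to the right and rows downward; lengths in mm; the calibration is good to about 2 mm. A picture is of the moment at which its call begins. There is no depth.
- r.finish_job(): hands the job in, once; it reports no verdict.
The state is a dict: "time": time; "q": joint angles; "joint_vel": joint speeds; "joint_torque": joint torques, N m; "tcp_pos": TCP position; "ee_rot": TCP orientation; "ft_force": force on the tool from outside, world axes, zero at the start; "moment": the same for the moment, N m; "finger_gap": opening from 0.0 (shut) to 1.0 (fully open).
Only numpy, scipy, OpenCV 4.12 (cv2) and the standard library are available. Lean on these libraries where they do the work, as an engineer would, in place of code of your own. Each camera call takes 0.05 s, during which the arm holds its last target.

## Working session

There is one attempt and no reset: what is moved stays moved. The work goes in short steps, Python scripts to look and compute and a shell command to move; the robot and the scene stay as the last step left them, time stands still between calls to the robot, and variables do not carry over. Pictures are saved under pics/ and viewed, and the job is handed in when it is done.

```bash
ls; mkdir -p pics; python3 - <<'E'
from plant import r,get_image
import cv2,numpy as np
o=r.get_obs();print({k:np.round(v,3).tolist() for k,v in o.items()});print(r.pinch_z)
for n in("scene","top"):
    d=get_image(n);cv2.imwrite(f"pics/{n}0.png",d["img"][:,:,::-1])
    print(n,d["fovy"],d["cx"],d["cy"],np.round(d["cam_to_world"],3).tolist(),[k for k in d])
E
```

```text
pics
{'time': 0.0, 'q': [-1.263, 0.69, -0.195, 1.566, 0.157, 0.902, -0.215], 'joint_vel': [-0.002, -0.0, -0.001, -0.001, 0.0, 0.0, -0.0], 'joint_torque': [-0.0, -53.961, -1.267, -15.854, 0.009, 0.009, -0.0], 'tcp_pos': [168.88, 601.057, 230.446], 'ee_rot': [-0.429, -3.112, 0.003], 'ft_force': [-0.159, -0.491, -0.969], 'moment': [0.047, 0.006, 0.016], 'finger_gap': 0.999}
-18.700000000000003
scene 45.859262205110895 324.71570631310897 195.12939448888554 [[-0.666, -0.497, 0.556, 1014.534], [0.745, -0.458, 0.484, 454.66], [0.014, 0.737, 0.675, 724.58], [0.0, 0.0, 0.0, 1.0]] ['img', 'fovy', 'cx', 'cy', 'cam_to_world']
top 55.46920257578621 313.5461988959488 203.6328729956254 [[-0.025, 0.997, -0.077, 416.471], [-1.0, -0.026, -0.005, 1.948], [-0.007, 0.076, 0.997, 900.817], [0.0, 0.0, 0.0, 1.0]] ['img', 'fovy', 'cx', 'cy', 'cam_to_world']
```

View pics/scene0.png

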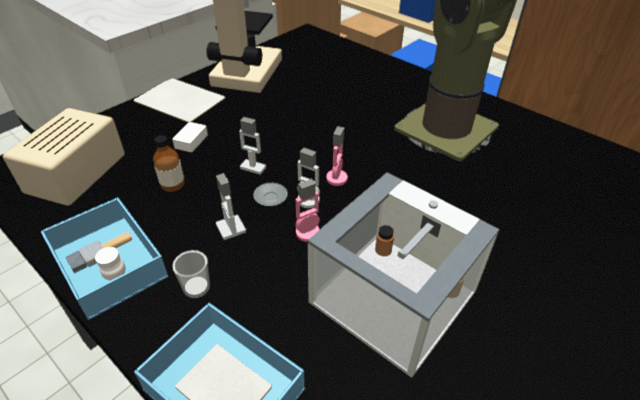

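View pics/top0.png

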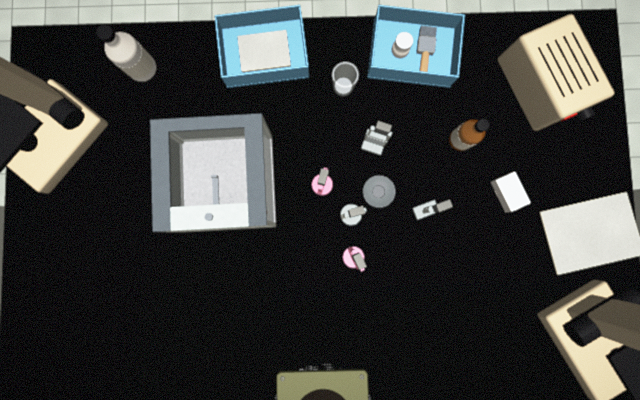

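```bash
python3 - <<'E'
import cv2,numpy as np
a=cv2.imread("pics/scene0.png")[105:255,200:370];b=cv2.imread("pics/top0.png")[110:285,300:470]
cv2.imwrite("pics/c1.png",cv2.resize(a,None,fx=4,fy=4,interpolation=2)[:600])
cv2.imwrite("pics/c2.png",cv2.resize(b,None,fx=3.4,fy=3.4,interpolation=2))
E
```

```text
(no output)
```

View pics/c1.png

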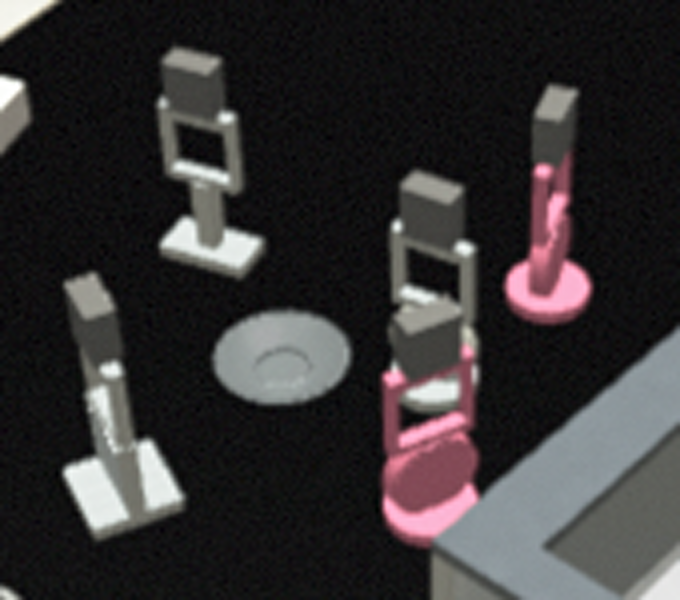

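View pics/c2.png

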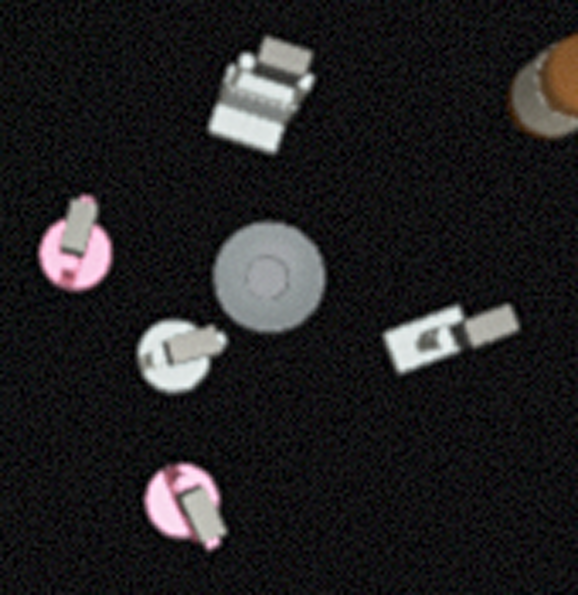

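Candidates, by pixel in the top view:
- White round foot at (352,214), scene (308,180): the mirror, partly hidden in the scene view behind a pink one.
- White square foot at (376,138), scene (230,215): the square-plate holder.
- White bare post at (428,210), scene (250,150).
- Pink look-alikes at (322,183) and (354,258).

I choose (352,214): white, round foot. Next I measure it and the cabinet.

```bash
cat > h.py <<'E'
import numpy as np,cv2
from plant import r,get_image
def ray(d,u,v):
    f=200/np.tan(np.radians(d["fovy"]/2));M=np.array(d["cam_to_world"])
    c=M[:3,:3]@np.array([(u-d["cx"])/f,-(v-d["cy"])/f,-1]);return M[:3,3],c
def onz(d,u,v,z):
    o,c=ray(d,u,v);return o+c*(z-o[2])/c[2]
def proj(d,p):
    f=200/np.tan(np.radians(d["fovy"]/2));M=np.array(d["cam_to_world"])
    c=M[:3,:3].T@(np.array(p)-M[:3,3]);return d["cx"]+f*c[0]/-c[2],d["cy"]-f*c[1]/-c[2]
E
python3 - <<'E'
from h import *
for n in("top","scene"):
    d=get_image(n);im=d["img"];np.save(f"pics/{n}.npy",d,allow_pickle=True)
    hsv=cv2.cvtColor(im,cv2.COLOR_RGB2HSV)
    if n=="top":
        # roof: bluish grey
        x=im[100:245,140:290];print(im[125,200],im[180,160],im[180,255],im[215,200],im[214,346],im[211,360],im[232,345])
        cv2.imwrite("pics/cab.png",cv2.resize(x[:,:,::-1],None,fx=4,fy=4,interpolation=2))
    else:
        x=im[160:390,295:510];cv2.imwrite("pics/cabs.png",cv2.resize(x[:,:,::-1],None,fx=2.6,fy=2.6,interpolation=2))
E
```

```text
[130 142 147] [130 142 146] [138 146 154] [241 246 244] [229 235 234] [183 180 174] [21 25 21]
```

View pics/cab.png

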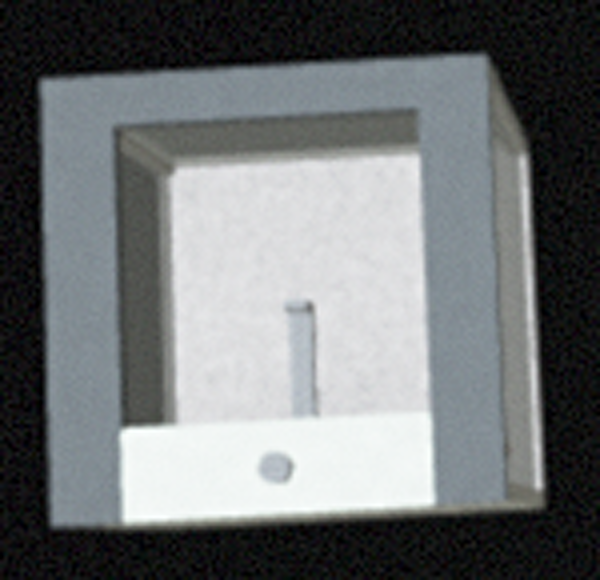

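View pics/cabs.png

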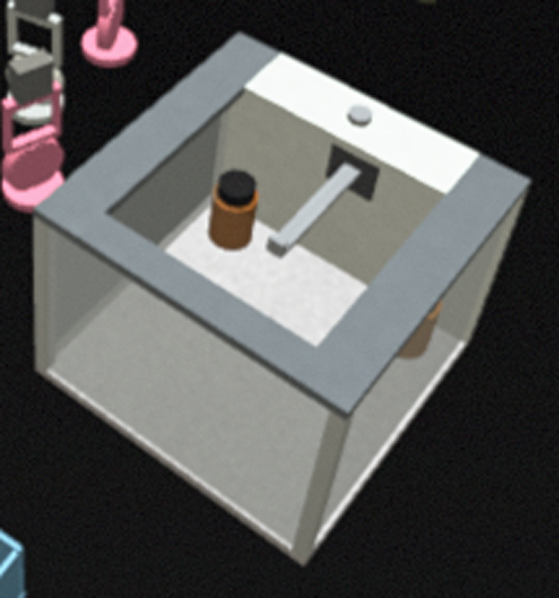

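```bash
python3 - <<'E'
from h import *
cor={"top":np.array([(40,78),(488,55),(505,500),(50,527),(113,128),(417,110),(436,413),(118,428)],float)/4-.375+[140,100],
"scene":np.array([(348,413),(35,210),(240,33),(530,180)],float)/2.6-.3+[295,160]}
# name order top: front-left(+x,+y).. 
for n in cor:
    d=np.load(f"pics/{n}.npy",allow_pickle=True).item();g=cv2.cvtColor(d["img"],cv2.COLOR_RGB2GRAY)
    c=cv2.cornerSubPix(g,cor[n].astype(np.float32).reshape(-1,1,2),(3,3),(-1,-1),(3,50,.01))[:,0]
    P=np.array([onz(d,u,v,168) for u,v in c])[:,:2]
    print(n,np.round(c-cor[n],1).tolist());print(P.round(1).tolist())
    for k in range(0,len(P),4):
        q=P[k:k+4];e=np.roll(q,-1,0)-q;print("ctr",q.mean(0).round(1),"len",np.linalg.norm(e,axis=1).round(1),"ang",np.degrees(np.arctan2(e[:,1],e[:,0])).round(1))
# mirror
d=np.load("pics/top.npy",allow_pickle=True).item();im=d["img"].astype(int)
x=im[195:235,335:375]
cv2.imwrite("pics/m.png",cv2.resize(x[:,:,::-1].astype(np.uint8),None,fx=14,fy=14,interpolation=cv2.INTER_NEAREST))
d=np.load("pics/scene.npy",allow_pickle=True).item()
x=d["img"][140:215,285:330]
cv2.imwrite("pics/ms.png",cv2.resize(x[:,:,::-1],None,fx=8,fy=8,interpolation=cv2.INTER_NEAREST))
E
```

```text
top [[-0.1, 0.2], [-0.7, -0.5], [2.5, 2.6], [0.1, -0.1], [-0.0, -0.5], [0.1, -0.6], [-1.0, 2.1], [1.0, -0.0]]
[[647.8, 324.7], [654.6, 104.8], [429.5, 93.7], [427.4, 317.8], [623.1, 288.4], [628.2, 138.6], [473.5, 133.1], [474.2, 283.4]]
ctr [539.8 210.2] len [220.  225.3 224.1 220.5] ang [ -88.2 -177.2   90.6    1.8]
ctr [549.7 210.9] len [150.  154.8 150.3 149. ] ang [ -88.1 -178.    89.7    1.9]
scene [[1.5, -0.1], [-0.0, 0.0], [-0.5, -0.6], [0.3, -0.3]]
[[644.4, 326.6], [653.0, 106.9], [431.4, 96.9], [424.4, 318.0]]
ctr [538.3 212.1] len [219.9 221.8 221.2 220.2] ang [ -87.8 -177.4   91.8    2.2]
```

View pics/m.png

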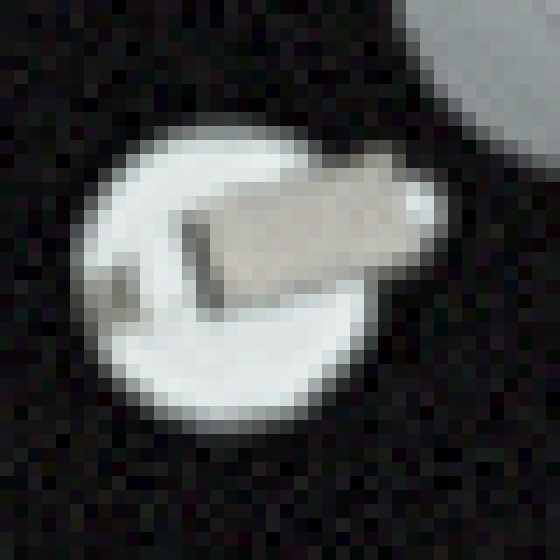

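View pics/ms.png

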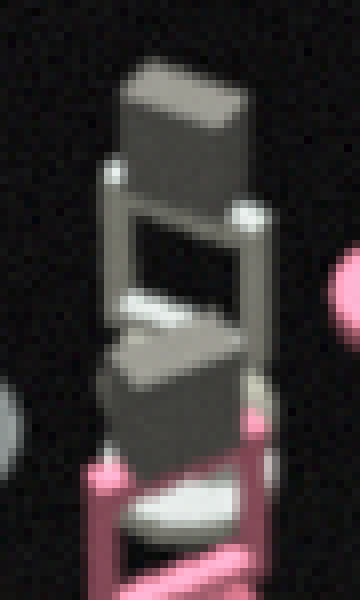

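```bash
python3 - <<'E'
from h import *
D={n:np.load(f"pics/{n}.npy",allow_pickle=True).item() for n in("top","scene")}
t,s=D["top"],D["scene"]
x=t["img"][165:225,195:235];cv2.imwrite("pics/hk.png",cv2.resize(x[:,:,::-1],None,fx=10,fy=10,interpolation=2))
x=s["img"][205:270,390:450];cv2.imwrite("pics/hks.png",cv2.resize(x[:,:,::-1],None,fx=9,fy=9,interpolation=2))
# mirror : fit
im=t["img"].astype(int);sub=im[195:235,335:375]
br=sub.sum(2)>250
g=(abs(sub[:,:,0]-183)<22)&(sub[:,:,0]-sub[:,:,2]>3)&br
n,l,st,ce=cv2.connectedComponentsWithStats(g.astype(np.uint8));k=1+st[1:,4].argmax();print(st[k],ce[k])
pts=np.argwhere(l==k)[:,::-1].astype(np.float32);print(cv2.minAreaRect(pts))
u,v=ce[k]+[335,195];print("grip top",onz(t,u,v,137))
for a in(ce[k]+[335,195],):
  pass
# foot circle: bottom-left outline pixels
for u,v in [(335+222/14-.5,195+278/14-.5)]: print("foot",onz(t,u,v,8),onz(t,u,v,8)[:2]-onz(t,u+10.2,v,8)[:2])
# scene grip top
u,v=285+185/8-.5,140+95/8-.5;print("scene grip",onz(s,u,v,137))
E
```

```text
[14 12 16 10 96] [21.38541667 16.14583333]
((21.529415130615234, 16.11764907836914), (6.790997505187988, 14.067066192626953), 75.96376037597656)
grip top [457.74451564 -79.82710127 137.        ]
foot [457.53453403 -79.24652047   8.        ] [ 0.6148117  23.91534457]
scene grip [455.82812222 -80.67800086 137.        ]
```

View pics/hk.png

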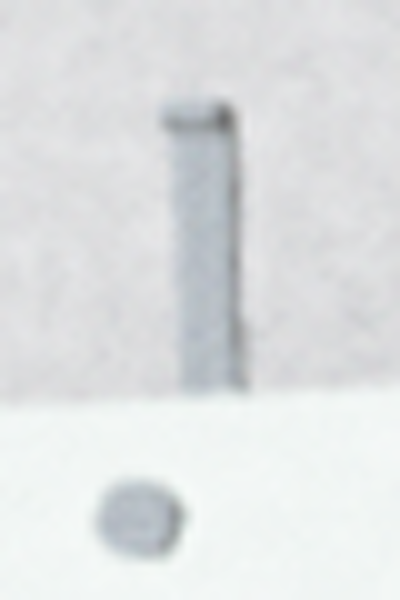

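View pics/hks.png

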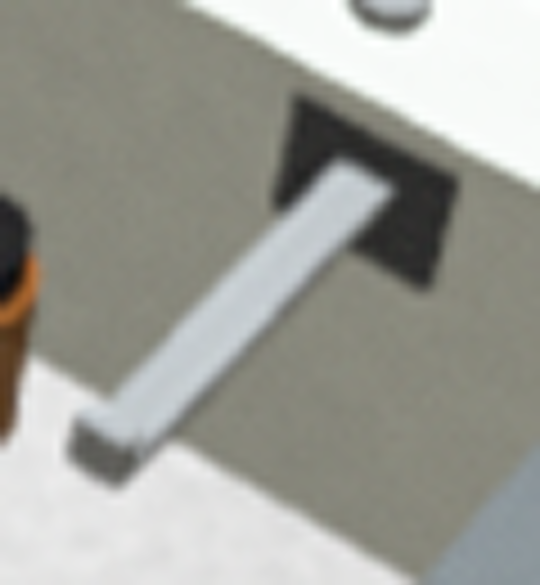

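```bash
python3 - <<'E'
from h import *
D={n:np.load(f"pics/{n}.npy",allow_pickle=True).item() for n in("top","scene")}
t,s=D["top"],D["scene"]
print("tip top", onz(t,195+19.4-.45,165+10.2-.45,124), "width",onz(t,195+16.3-.45,165+10.2-.45,124)-onz(t,195+22.6-.45,165+10.2-.45,124))
print("tip scene",onz(s,390+111/9-.45,205+430/9-.45,124))
print("bar top far, scene wall at z116",onz(s,390+365/9-.45,205+170/9-.45,116))
print("bar top view at 116 y cover edge L,R",[onz(t,195+k/10-.45,165+38.5-.45,116).round(1) for k in(18.3,238,183)])
for p in((541,210.5,124),(530,210,124),(541,210.5,116)): print(proj(t,p),proj(s,p))
# hypothesised corners of cabinet opening, two views
s_op=np.array([(107,212),(320,346),(448,193),(245,88)])/2.6-.3+[295,160]
print("opening scene",[onz(s,u,v,168)[:2].round(1).tolist() for u,v in s_op])
E
```

```text
tip top [541.2020555  209.89609979 124.        ] width [ 0.34444765 13.02343651  0.        ]
tip scene [538.17054703 212.57221017 124.        ]
bar top far, scene wall at z116 [441.33763103 207.66176905 116.        ]
bar top view at 116 y cover edge L,R [array([484.2, 248.9, 116. ]), array([483. , 203.2, 116. ]), array([483.3, 214.6, 116. ])]
(np.float64(213.65842495806854), np.float64(174.85467517318176)) (np.float64(399.8789648123579), np.float64(252.643224822852))
(np.float64(213.9285818358082), np.float64(180.13522440860584)) (np.float64(403.4222576105482), np.float64(248.7909680161251))
(np.float64(214.69003841677176), np.float64(175.43720517219685)) (np.float64(399.29950294866865), np.float64(255.769227782486))
opening scene [[624.7, 140.1], [620.1, 290.7], [470.1, 285.5], [476.9, 135.6]]
```

```bash
cat >> h.py <<'E'
from scipy.spatial.transform import Rotation as Ro
def Rt(psi):  # tool z down, tool y at world angle psi (deg)
    a=np.radians(psi);y=np.array([np.cos(a),np.sin(a),0]);z=np.array([0,0,-1.]);x=np.cross(y,z);return np.stack([x,y,z],1)
def plan(wps,o=None):
    """wps: list of (x,y,z,psi); prints shift/turn for each from now"""
    o=o or r.get_obs();p=np.array(o["tcp_pos"]);R=Ro.from_rotvec(o["ee_rot"]).as_matrix()
    print("t",round(o["time"],2),"p",p.round(1),"psi",round(float(np.degrees(np.arctan2(R[1,1],R[0,1]))),2),"q",np.round(o["q"],2),"F",np.round(o["ft_force"],1),"gap",round(float(o["finger_gap"]),3))
    for w in wps:
        s=R.T@(np.array(w[:3])-p)/60;v=Ro.from_matrix(R.T@Rt(w[3])).as_rotvec(degrees=True)/10
        print(w,s.round(3).tolist(),v.round(3).tolist())
E
python3 -c "
from h import *
plan([(230,500,260,66),(290,400,270,58),(350,310,275,50),(400,230,275,42),(430,150,270,35)])"
```

```text
t 0.2 p [168.9 601.4 230.8] psi 74.32 q [-1.26  0.69 -0.19  1.57  0.16  0.9  -0.22] F [ 0.9 -0.1  0.7] gap 1.001
(230, 500, 260, 66) [-1.437, -1.352, -0.485] [-0.006, 0.001, 0.832]
(290, 400, 270, 58) [-2.85, -2.686, -0.65] [-0.006, 0.001, 1.632]
(350, 310, 275, 50) [-4.218, -3.86, -0.732] [-0.006, 0.002, 2.432]
(400, 230, 275, 42) [-5.381, -4.919, -0.731] [-0.006, 0.002, 3.232]
(430, 150, 270, 35) [-6.223, -6.067, -0.646] [-0.006, 0.003, 3.932]
```

```bash
python3 -m jog '[[[-0.6,-0.55,-0.4,0,0,0.4,1],[-1.3,-1.2,-0.6,0,0,0.8,1],[-2.0,-1.9,-0.7,0,0,1.2,1],[-2.7,-2.5,-0.7,0,0,1.6,1],[-3.4,-3.1,-0.7,0,0,2.0,1]]]'; python3 -c "
from h import *
plan([(350,310,275,50),(400,230,275,42),(430,150,270,35),(457,-80,200,14)])"
```

```text
time: 0.82
tcp_pos: [316.0, 365.9, 273.5]
ee_rot: [0.966, 2.989, 0.001]
ft_force: [0.4, 0.7, 0.9]
finger_gap: 1.002
t 0.82 p [316.  365.9 273.5] psi 54.19 q [-0.87  0.45 -0.13  1.93  0.08  0.77 -0.09] F [0.4 0.7 0.9] gap 1.002
(350, 310, 275, 50) [-1.005, -0.424, -0.025] [0.004, 0.001, 0.419]
(400, 230, 275, 42) [-2.461, -1.018, -0.025] [0.004, 0.001, 1.219]
(430, 150, 270, 35) [-3.647, -1.806, 0.058] [0.004, 0.0, 1.919]
(457, -80, 200, 14) [-6.254, -4.652, 1.223] [0.004, -0.0, 4.019]
```

```bash
python3 -m jog '[[[-0.9,-0.4,0,0,0,0.45,1],[-1.8,-0.75,0,0,0,0.9,1],[-2.5,-1.1,0,0,0,1.3,1],[-3.1,-1.5,0,0,0,1.6,1],[-3.7,-2.0,0,0,0,2.0,1]]]'; python3 -c "
from h import *
plan([(445,70,270,28),(452,-10,265,20),(457.2,-79.8,220,14)])"
```

```text
time: 1.45
tcp_pos: [426.1, 139.4, 273.3]
ee_rot: [1.47, 2.776, 0.001]
ft_force: [-0.0, 0.1, -0.2]
finger_gap: 1.002
t 1.45 p [426.1 139.4 273.3] psi 34.21 q [-0.4   0.4  -0.02  2.02  0.01  0.72  0.16] F [-0.   0.1 -0.2] gap 1.002
(445, 70, 270, 28) [-1.134, -0.39, 0.055] [0.005, -0.001, 0.621]
(452, -10, 265, 20) [-2.302, -1.043, 0.138] [0.005, -0.001, 1.421]
(457.2, -79.8, 220, 14) [-3.313, -1.626, 0.887] [0.005, -0.001, 2.021]
```

```bash
python3 -m jog '[[[-0.85,-0.35,0.1,0,0,0.5,1],[-1.7,-0.75,0.2,0,0,1.0,1],[-2.6,-1.2,0.4,0,0,1.5,1],[-3.31,-1.63,0.7,0,0,2.02,1],[-3.31,-1.63,0.89,0,0,2.02,1]]]'; python3 - <<'E'
from h import *
plan([(457.3,-79.8,102,14)])
for n,b in(("scene",(120,220,240,400)),("top",(150,270,290,430))):
    d=get_image(n);x=d["img"][b[0]:b[1],b[2]:b[3]];cv2.imwrite(f"pics/{n}1.png",cv2.resize(x[:,:,::-1],None,fx=5,fy=5,interpolation=2)[:600])
E
```

```text
time: 2.08
tcp_pos: [456.1, -83.3, 219.2]
ee_rot: [1.942, 2.468, -0.003]
ft_force: [0.5, 0.7, 0.0]
finger_gap: 0.996
t 2.08 p [456.1 -83.3 219.2] psi 13.61 q [ 0.03  0.5   0.07  2.06 -0.06  0.58  0.38] F [0.5 0.7 0. ] gap 0.996
(457.3, -79.8, 102, 14) [0.056, 0.035, 1.954] [-0.006, 0.013, -0.039]
```

View pics/scene1.png

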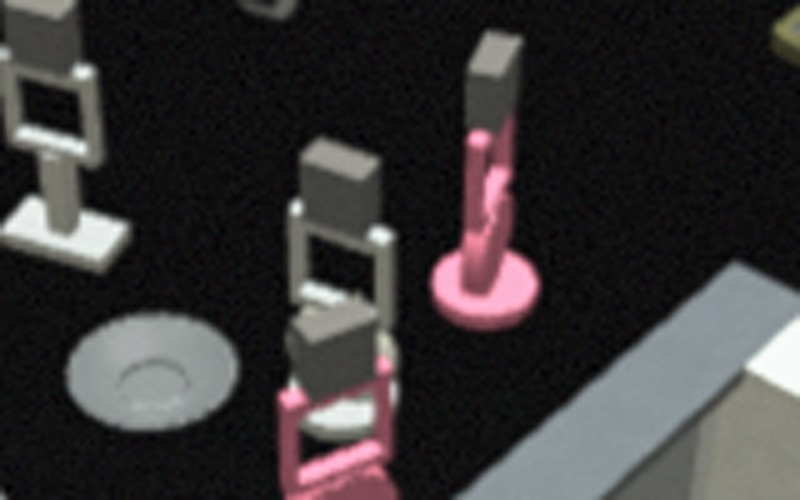

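View pics/top1.png

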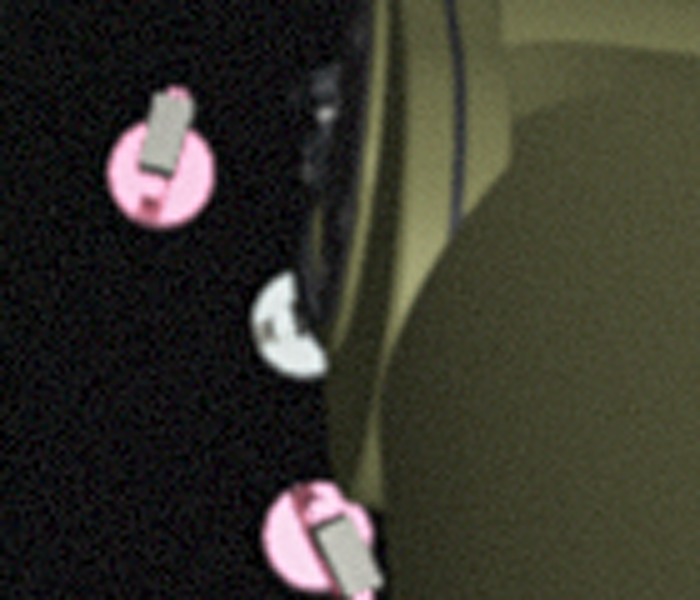

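```bash
python3 -m jog '[[[0.0,0.0,0.3,0,0,0,0.8],[0.0,0.0,0.6,0,0,0,0.7],[0,0,0.7,0,0,0,0.7],[0,0,0.7,0,0,0,0.7]]]'; python3 - <<'E'
from h import *
plan([(457.3,-79.8,102,14)])
d=get_image("scene");x=d["img"][60:260,200:440];cv2.imwrite(f"pics/scene2.png",cv2.resize(x[:,:,::-1],None,fx=3,fy=3,interpolation=2)[:600])
E
```

```text
time: 2.68
tcp_pos: [456.8, -77.5, 178.1]
ee_rot: [-1.929, -2.479, -0.001]
ft_force: [-1.2, 0.6, 0.6]
finger_gap: 0.698
t 2.67 p [456.8 -77.5 178.1] psi 14.23 q [ 0.04  0.58  0.05  2.1  -0.06  0.46  0.38] F [-1.2  0.6  0.6] gap 0.698
(457.3, -79.8, 102, 14) [-0.039, -0.001, 1.268] [0.001, -0.003, 0.023]
```

View pics/scene2.png

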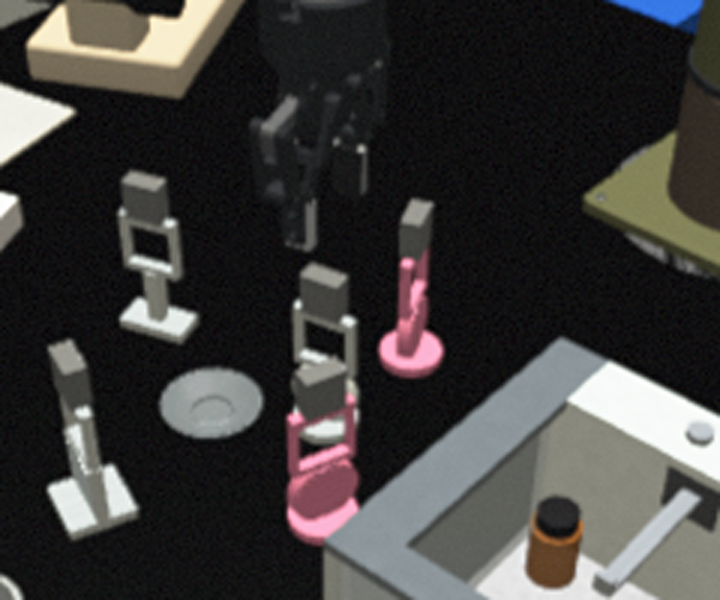

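```bash
python3 -m jog '[[[-0.02,0,0.4,0,0,0,0.7],[-0.03,0,0.8,0,0,0,0.7],[-0.03,0,1.1,0,0,0,0.7],[-0.03,0,1.26,0,0,0,0.7],[-0.03,0,1.26,0,0,0,0.7]]]'; python3 - <<'E'
from h import *
plan([(457.3,-79.8,102,14)])
d=get_image("scene");x=d["img"][100:240,240:400];cv2.imwrite(f"pics/scene3.png",cv2.resize(x[:,:,::-1],None,fx=4,fy=4,interpolation=2)[:600])
E
```

```text
time: 3.35
tcp_pos: [457.2, -80.2, 102.3]
ee_rot: [-1.931, -2.478, -0.0]
ft_force: [0.1, 0.0, 0.9]
finger_gap: 0.698
t 3.35 p [457.2 -80.2 102.3] psi 14.13 q [ 0.06  0.72  0.03  2.16 -0.07  0.26  0.39] F [0.1 0.  0.9] gap 0.698
(457.3, -79.8, 102, 14) [0.007, 0.004, 0.005] [-0.0, -0.001, 0.013]
```

View pics/scene3.png

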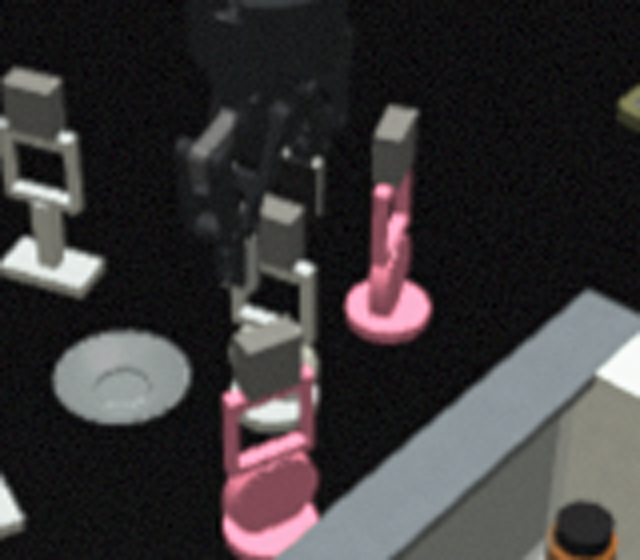

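Block lies between the fingers (front finger at (230,230), rear pad at (318,185), block between). Closing.

```bash
python3 -m jog '[[[0,0,0,0,0,0,0.4],[0,0,0,0,0,0,0.2],[0,0,0,0,0,0,0.1],[0,0,0,0,0,0,0.05],[0,0,0,0,0,0,0.05]]]' 50; python3 -m jog '[[[0,0,0,0,0,0,0.05],[0,0,0,0,0,0,0.05]]]';python3 -c "
from h import *
plan([(457.3,-79.8,132,14)])"
```

```text
time: 4.03
tcp_pos: [457.7, -80.4, 102.7]
ee_rot: [1.931, 2.476, 0.002]
ft_force: [0.7, 1.1, 5.3]
finger_gap: 0.181
time: 4.28
tcp_pos: [457.7, -80.4, 102.7]
ee_rot: [1.931, 2.476, 0.002]
ft_force: [0.2, 0.2, 5.5]
finger_gap: 0.183
t 4.28 p [457.7 -80.4 102.7] psi 14.11 q [ 0.06  0.72  0.03  2.16 -0.07  0.26  0.39] F [0.2 0.2 5.5] gap 0.183
(457.3, -79.8, 132, 14) [0.011, -0.004, -0.488] [0.009, 0.003, 0.011]
```

```bash
python3 -m jog '[[[0,0,-0.3,0,0,0,0.05],[0,0,-0.9,0,0,0,0.05],[0,0,-1.7,0,0,0,0.05],[0,0,-2.5,0,0,0,0.05],[0,0,-3.2,0,0,0,0.05]]]';  python3 -m jog '[[[0,0,-0.3,0,0,0,0.05],[0,0,-0.5,0,0,0,0.05],[0,0,-0.5,0,0,0,0.05]]]'; python3 - <<'E'
from h import *
plan([(581,212.7,330,2.2),(581,212.7,245,2.2)])
d=get_image("scene");x=d["img"][0:240,200:440];cv2.imwrite(f"pics/scene4.png",cv2.resize(x[:,:,::-1],None,fx=2.5,fy=2.5,interpolation=2)[:600])
E
```

```text
time: 4.9
tcp_pos: [456.3, -80.3, 295.7]
ee_rot: [-1.931, -2.477, 0.0]
ft_force: [0.9, -0.1, -1.9]
finger_gap: 0.182
time: 5.28
tcp_pos: [456.9, -80.4, 324.2]
ee_rot: [-1.932, -2.477, -0.0]
ft_force: [0.3, 0.3, -0.7]
finger_gap: 0.183
t 5.28 p [456.9 -80.4 324.2] psi 14.11 q [ 0.01  0.35  0.09  1.91 -0.04  0.88  0.37] F [ 0.3  0.3 -0.7] gap 0.183
(581, 212.7, 330, 2.2) [4.233, 3.197, -0.096] [0.0, -0.0, 1.191]
(581, 212.7, 245, 2.2) [4.233, 3.197, 1.321] [0.0, -0.0, 1.191]
```

View pics/scene4.png

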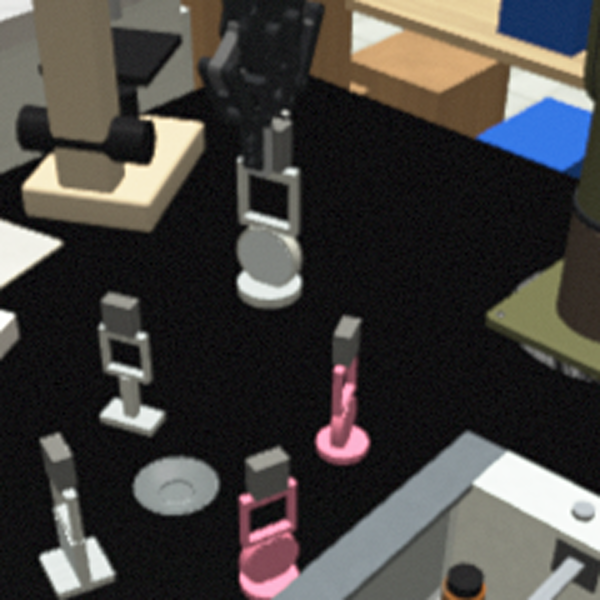

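```bash
python3 -m jog '[[[0.4,0.3,-0.05,0,0,0.1,0.05],[1.1,0.85,-0.1,0,0,0.3,0.05],[1.85,1.4,-0.1,0,0,0.5,0.05],[2.6,1.95,-0.1,0,0,0.75,0.05],[3.3,2.5,-0.1,0,0,0.95,0.05]]]'; python3 -c "
from h import *
plan([(581,212.7,330,2.2)])"
```

```text
time: 5.95
tcp_pos: [553.9, 149.9, 328.6]
ee_rot: [-2.13, -2.307, 0.004]
ft_force: [0.2, -0.9, -1.0]
finger_gap: 0.181
t 5.95 p [553.9 149.9 328.6] psi 4.57 q [-0.41  0.52  0.11  1.6  -0.06  1.04 -0.2 ] F [ 0.2 -0.9 -1. ] gap 0.181
(581, 212.7, 330, 2.2) [1.007, 0.533, -0.026] [-0.017, 0.005, 0.237]
```

```bash
python3 -m jog '[[[0.5,0.25,-0.03,0,0,0.1,0.05],[0.85,0.45,-0.03,0,0,0.2,0.05],[1.0,0.53,-0.03,0,0,0.24,0.05],[1.0,0.53,-0.03,0,0,0.24,0.05],[1.0,0.53,-0.03,0,0,0.24,0.05]]]'; python3 - <<'E'
from h import *
plan([(581,212.7,330,2.2),(581,212.7,245,2.2)])
for n,b in(("scene",(20,260,220,540)),("top",(60,260,120,380))):
    d=get_image(n);np.save(f"pics/{n}5.npy",d,allow_pickle=True);x=d["img"][b[0]:b[1],b[2]:b[3]];cv2.imwrite(f"pics/{n}5.png",cv2.resize(x[:,:,::-1],None,fx=2.5,fy=2.5,interpolation=2)[:600])
E
```

```text
time: 6.58
tcp_pos: [580.8, 208.8, 331.8]
ee_rot: [2.18, 2.262, -0.002]
ft_force: [0.2, -0.3, -0.9]
finger_gap: 0.18
t 6.58 p [580.8 208.8 331.8] psi 2.12 q [-0.49  0.58  0.12  1.46 -0.07  1.11 -0.32] F [ 0.2 -0.3 -0.9] gap 0.18
(581, 212.7, 330, 2.2) [0.064, 0.006, 0.03] [-0.005, 0.007, -0.008]
(581, 212.7, 245, 2.2) [0.066, 0.007, 1.447] [-0.005, 0.007, -0.008]
```

View pics/scene5.png

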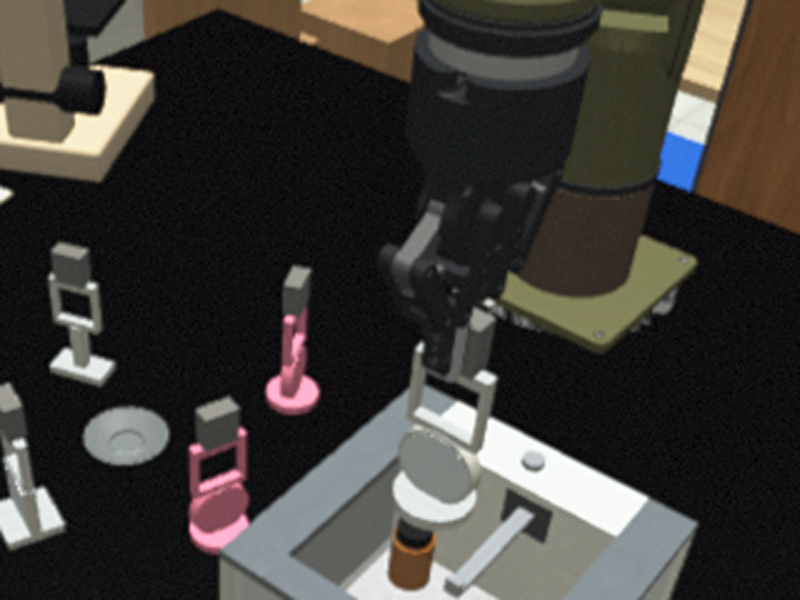

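View pics/top5.png

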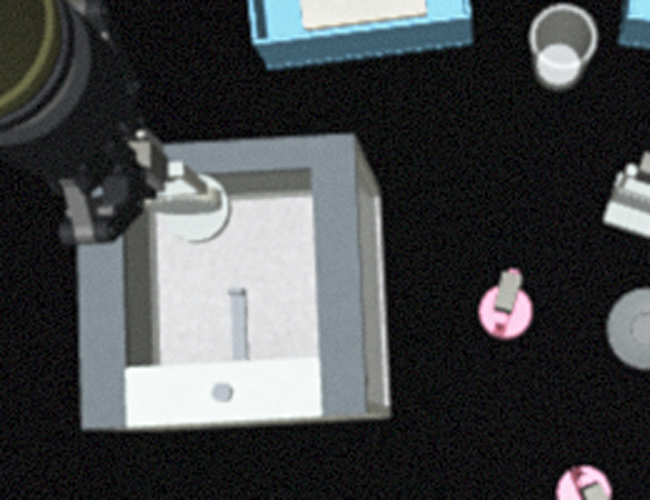

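```bash
python3 - <<'E'
from h import *
t=np.load("pics/top5.npy",allow_pickle=True).item();s=np.load("pics/scene5.npy",allow_pickle=True).item()
print(onz(t,120+195/2.5-.3,60+207/2.5-.3,237),onz(t,120+229/2.5-.3,60+207/2.5-.3,237),onz(t,120+195/2.5-.3,60+241/2.5-.3,237))
print(onz(s,220+435.5/2.5-.3,20+491/2.5-.3,237))
E
```

```text
[581.61318199 208.24280487 237.        ] [580.95856319 184.05147987 237.        ] [557.14778619 208.29299361 237.        ]
[578.47706417 209.53894412 237.        ]
```

```bash
python3 -m jog '[[[0.06,0,0.1,0,0,0,0.05],[0.06,0,0.5,0,0,0,0.05],[0.06,0,1.0,0,0,0,0.05],[0.06,0,1.2,0,0,0,0.05],[0.06,0,1.2,0,0,0,0.05]]]'; python3 - <<'E'
from h import *
plan([(581,212.7,142,2.2)])
for n,b in(("scene",(50,290,250,530)),("top",(60,260,120,380))):
    d=get_image(n);np.save(f"pics/{n}6.npy",d,allow_pickle=True);x=d["img"][b[0]:b[1],b[2]:b[3]];cv2.imwrite(f"pics/{n}6.png",cv2.resize(x[:,:,::-1],None,fx=2.5,fy=2.5,interpolation=2)[:600])
E
```

```text
time: 7.3
tcp_pos: [580.5, 214.1, 259.5]
ee_rot: [-2.178, -2.263, 0.002]
ft_force: [-0.0, 0.4, -0.3]
finger_gap: 0.177
t 7.3 p [580.5 214.1 259.5] psi 2.21 q [-0.49  0.65  0.11  1.56 -0.08  0.94 -0.31] F [-0.   0.4 -0.3] gap 0.177
(581, 212.7, 142, 2.2) [-0.022, 0.01, 1.958] [-0.008, 0.003, 0.001]
```

View pics/scene6.png

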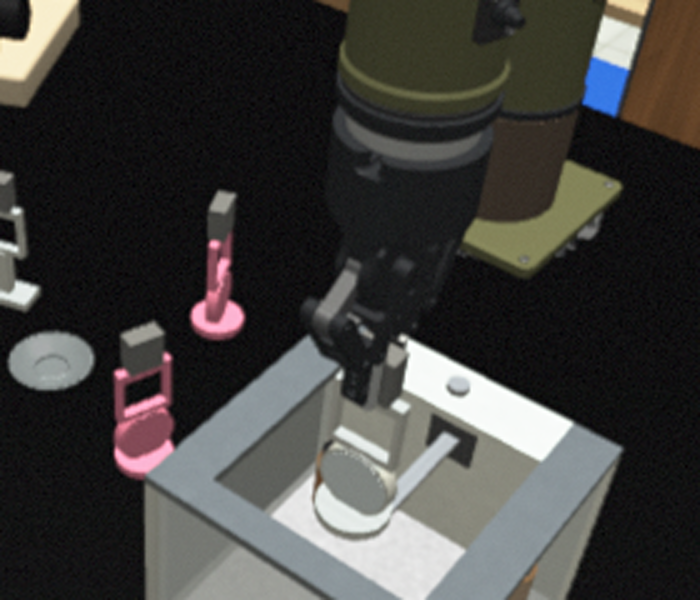

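View pics/top6.png

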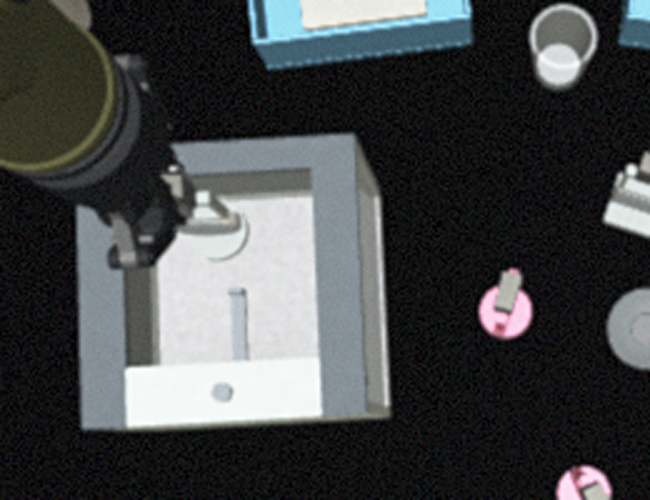

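```bash
python3 -m jog '[[[-0.02,0,0.3,0,0,0,0.05],[-0.02,0,0.8,0,0,0,0.05],[-0.02,0,1.2,0,0,0,0.05],[-0.02,0,1.4,0,0,0,0.05],[-0.02,0,1.4,0,0,0,0.05]]]'; python3 - <<'E'
from h import *
plan([(581,212.7,142,2.2)])
for n,b in(("scene",(110,350,280,520)),("top",(110,250,130,300))):
    d=get_image(n);np.save(f"pics/{n}7.npy",d,allow_pickle=True);x=d["img"][b[0]:b[1],b[2]:b[3]];cv2.imwrite(f"pics/{n}7.png",cv2.resize(x[:,:,::-1],None,fx=2.5 if n=="scene" else 4,fy=2.5 if n=="scene" else 4,interpolation=2)[:600])
E
```

```text
time: 8.02
tcp_pos: [581.2, 213.1, 176.3]
ee_rot: [2.178, 2.264, 0.0]
ft_force: [0.0, 0.2, -2.0]
finger_gap: 0.179
t 8.03 p [581.2 213.1 176.3] psi 2.21 q [-0.48  0.75  0.09  1.65 -0.09  0.75 -0.3 ] F [ 0.   0.2 -2. ] gap 0.179
(581, 212.7, 142, 2.2) [-0.006, -0.003, 0.571] [0.001, -0.001, 0.001]
```

View pics/scene7.png

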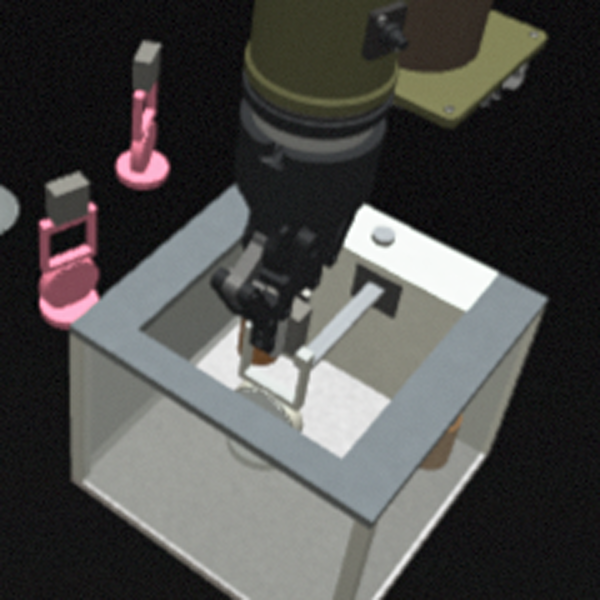

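View pics/top7.png

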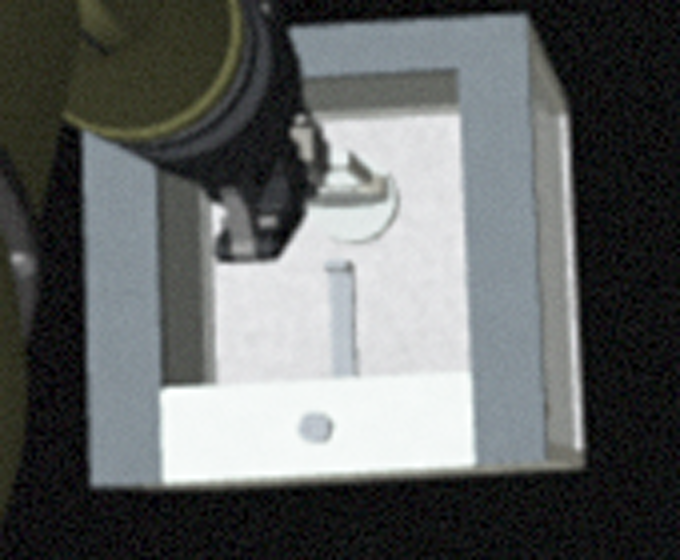

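```bash
python3 -m jog '[[[0,0,0.2,0,0,0,0.05],[0,0,0.4,0,0,0,0.05],[0,0,0.57,0,0,0,0.05],[0,0,0.57,0,0,0,0.05]]]'; python3 - <<'E'
from h import *
e=np.array([-.9993,-.0384]);S=np.array([511,210])
plan([(581,212.7,142,2.2)]+[tuple(np.r_[S+e*k,142,2.2].round(1)) for k in(-40,-12)])
for n,b in(("scene",(150,350,310,510)),("top",(110,250,130,300))):
    d=get_image(n);np.save(f"pics/{n}8.npy",d,allow_pickle=True);x=d["img"][b[0]:b[1],b[2]:b[3]];cv2.imwrite(f"pics/{n}8.png",cv2.resize(x[:,:,::-1],None,fx=3 if n=="scene" else 4,fy=3 if n=="scene" else 4,interpolation=2)[:600])
E
```

```text
time: 8.62
tcp_pos: [580.2, 212.7, 140.6]
ee_rot: [-2.177, -2.263, 0.004]
ft_force: [0.9, -0.3, -0.3]
finger_gap: 0.179
t 8.62 p [580.2 212.7 140.6] psi 2.21 q [-0.47  0.79  0.08  1.68 -0.1   0.68 -0.3 ] F [ 0.9 -0.3 -0.3] gap 0.179
(581, 212.7, 142, 2.2) [-0.001, 0.014, -0.024] [-0.014, 0.004, 0.001]
(np.float64(551.0), np.float64(211.5), np.float64(142.0), np.float64(2.2)) [-0.001, -0.486, -0.022] [-0.014, 0.004, 0.001]
(np.float64(523.0), np.float64(210.5), np.float64(142.0), np.float64(2.2)) [0.0, -0.953, -0.021] [-0.014, 0.004, 0.001]
```

View pics/scene8.png

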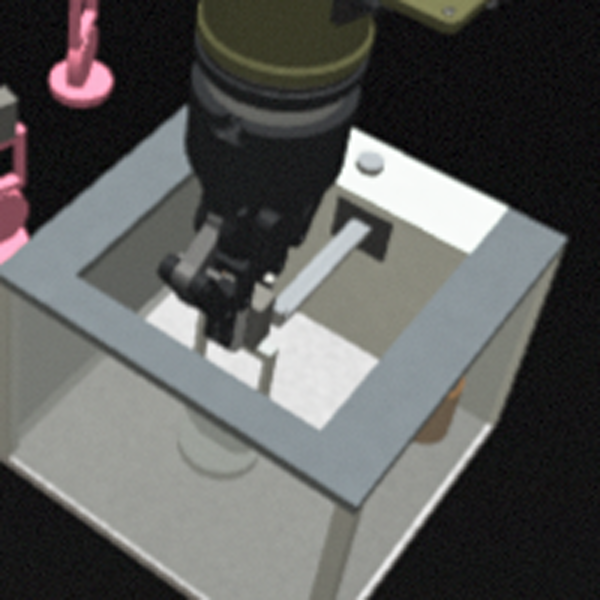

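View pics/top8.png

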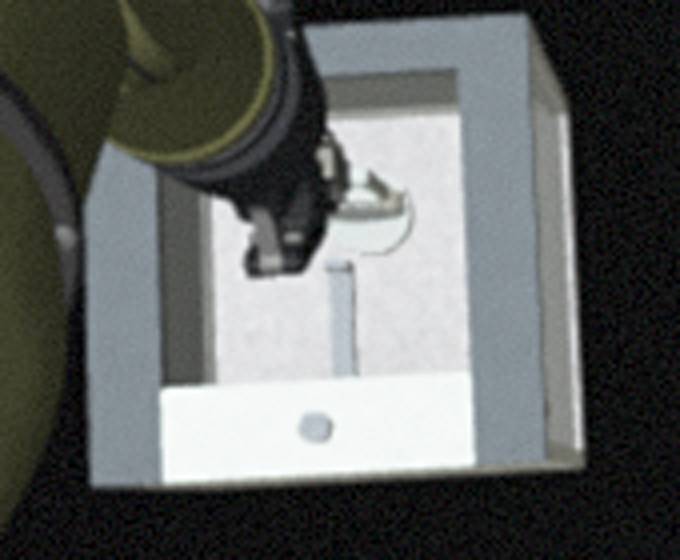

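```bash
python3 - <<'E'
from h import *
t=np.load("pics/top8.npy",allow_pickle=True).item()
print(onz(t,130+370/4-.4,110+213/4-.4,46),onz(t,130+413/4-.4,110+213/4-.4,46))
s=np.load("pics/scene8.npy",allow_pickle=True).item()
for p in((580.5,212.7,38),(580.5,212.7-23,38+98),(541,211,124)): print((np.array(proj(s,p))-[310,150])*3)
E
```

```text
[580.5685163  212.04895232  46.        ] [579.91500717 187.54826729  46.        ]
[215.35870598 445.51842547]
[198.49502508 314.72988264]
[270.37800986 308.39547362]
```

```bash
python3 -m jog '[[[0,-0.2,-0.02,0,0,0,0.05],[0,-0.45,-0.02,0,0,0,0.05],[0,-0.7,-0.02,0,0,0,0.05],[0,-0.95,-0.02,0,0,0,0.05],[0,-0.95,-0.02,0,0,0,0.05]]]'; python3 - <<'E'
from h import *
plan([(523,210.5,123,2.2)])
for n,b in(("scene",(150,350,310,510)),("top",(110,250,130,300))):
    d=get_image(n);np.save(f"pics/{n}9.npy",d,allow_pickle=True);x=d["img"][b[0]:b[1],b[2]:b[3]];cv2.imwrite(f"pics/{n}9.png",cv2.resize(x[:,:,::-1],None,fx=3 if n=="scene" else 4,fy=3 if n=="scene" else 4,interpolation=2)[:600])
E
```

```text
time: 9.35
tcp_pos: [522.4, 211.0, 143.5]
ee_rot: [-2.176, -2.264, 0.001]
ft_force: [-0.9, 0.3, -1.0]
finger_gap: 0.182
t 9.35 p [522.4 211.  143.5] psi 2.28 q [-0.51  0.73  0.08  1.84 -0.1   0.57 -0.33] F [-0.9  0.3 -1. ] gap 0.182
(523, 210.5, 123, 2.2) [-0.009, 0.01, 0.342] [-0.007, -0.001, 0.008]
```

View pics/scene9.png

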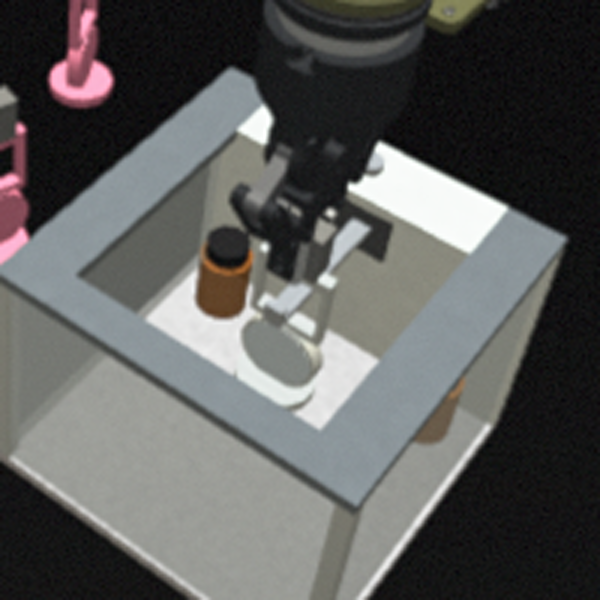

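View pics/top9.png

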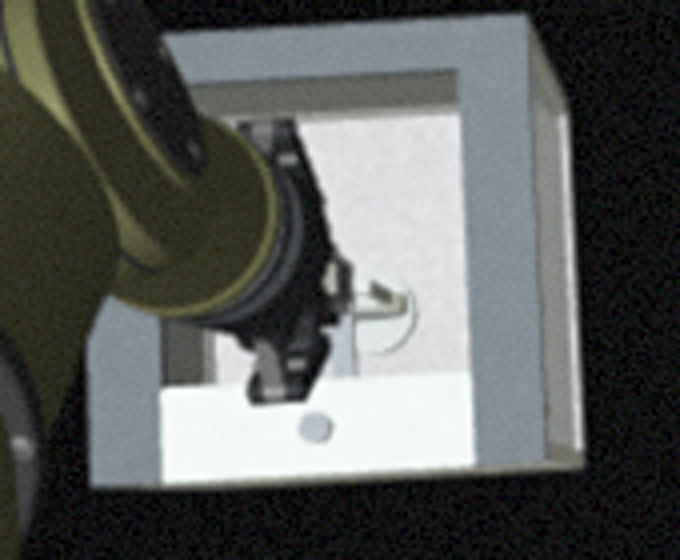

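```bash
python3 - <<'E'
from h import *
t=np.load("pics/top9.npy",allow_pickle=True).item()
for v in(340,403,118,165,):
  print(v,[onz(t,130+290/4-.4,110+v/4-.4,z)[:2].round(0).tolist() for z in(180,200,220,240)])
print("screw",onz(t,130+316/4,110+427/4,170),"edge",onz(t,130+316/4,110+381/4,168))
E
```

```text
340 [[495.0, 218.0], [492.0, 212.0], [490.0, 206.0], [488.0, 200.0]]
403 [[464.0, 218.0], [463.0, 212.0], [462.0, 206.0], [460.0, 200.0]]
118 [[602.0, 217.0], [597.0, 211.0], [592.0, 205.0], [587.0, 199.0]]
165 [[579.0, 218.0], [575.0, 212.0], [570.0, 206.0], [566.0, 200.0]]
screw [452.46548035 207.56319512 170.        ] edge [474.83154104 208.02949926 168.        ]
```

```bash
python3 - <<'E'
from h import *
s=np.load("pics/scene9.npy",allow_pickle=True).item()
x=s["img"][190:250,375:435];cv2.imwrite("pics/el.png",cv2.resize(x[:,:,::-1],None,fx=10,fy=10,interpolation=2))
for X,Y,Z in [(580,211,z) for z in(190,200,210,220)]+[(571,211,z) for z in(180,190,200,210)]+[(540,211,143.5)]: print(X,Z,((np.array(proj(s,(X,Y,Z)))-[375,190])*10).round(0), ((np.array(proj(s,(X,Y-13,Z)))-[375,190])*10).round(0),((np.array(proj(s,(X,Y+13,Z)))-[375,190])*10).round(0))
E
```

```text
580 190 [156. 489.] [ 87. 446.] [226. 532.]
580 200 [163. 444.] [ 94. 402.] [234. 487.]
580 210 [171. 399.] [100. 356.] [242. 442.]
580 220 [178. 352.] [107. 310.] [250. 396.]
571 180 [183. 501.] [116. 459.] [252. 543.]
571 190 [191. 457.] [122. 415.] [260. 499.]
571 200 [198. 412.] [129. 370.] [269. 455.]
571 210 [206. 367.] [136. 325.] [277. 409.]
540 143.5 [269. 547.] [204. 507.] [335. 587.]
```

View pics/el.png

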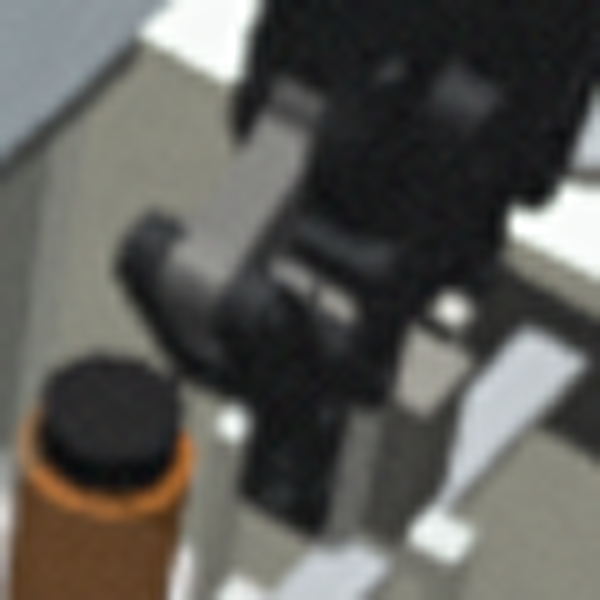

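```bash
python3 -m jog '[[[0,0,0.1,0,0,0,0.05],[0,0,0.2,0,0,0,0.05],[0,0,0.29,0,0,0,0.05],[0,0,0.29,0,0,0,0.05],[0,0,0.29,0,0,0,0.05]]]'; python3 -c "
from h import *
for i in range(3): plan([(523,210.5,122.7,2.2)])"
```

```text
time: 10.07
tcp_pos: [524.0, 210.8, 125.6]
ee_rot: [-2.178, -2.264, 0.0]
ft_force: [-0.2, 0.2, -0.6]
finger_gap: 0.178
t 10.07 p [524.  210.8 125.6] psi 2.21 q [-0.51  0.76  0.08  1.85 -0.11  0.53 -0.32] F [-0.2  0.2 -0.6] gap 0.178
(523, 210.5, 122.7, 2.2) [-0.004, -0.017, 0.048] [-0.001, -0.0, 0.001]
t 10.07 p [524.  210.8 125.6] psi 2.21 q [-0.51  0.76  0.08  1.85 -0.11  0.53 -0.32] F [-0.2  0.2 -0.6] gap 0.178
(523, 210.5, 122.7, 2.2) [-0.004, -0.017, 0.048] [-0.001, -0.0, 0.001]
t 10.07 p [524.  210.8 125.6] psi 2.21 q [-0.51  0.76  0.08  1.85 -0.11  0.53 -0.32] F [-0.2  0.2 -0.6] gap 0.178
(523, 210.5, 122.7, 2.2) [-0.004, -0.017, 0.048] [-0.001, -0.0, 0.001]
```

```bash
python3 -m jog '[[[0,0,0.03,0,0,0,0.05],[0,0,0.03,0,0,0,0.05]]]';python3 -m jog '[[[0,0,0.02,0,0,0,0.05],[0,0,0.02,0,0,0,0.05]]]'; python3 -c "
from h import *
plan([(523,210.5,122.7,2.2)])"
```

```text
time: 10.32
tcp_pos: [524.2, 210.9, 124.4]
ee_rot: [2.178, 2.264, 0.001]
ft_force: [-1.2, -0.2, 2.5]
finger_gap: 0.183
time: 10.58
tcp_pos: [524.4, 210.9, 124.1]
ee_rot: [2.178, 2.263, 0.002]
ft_force: [-2.6, -0.6, 11.2]
finger_gap: 0.183
t 10.57 p [524.4 210.9 124.1] psi 2.2 q [-0.51  0.76  0.08  1.85 -0.11  0.53 -0.32] F [-2.6 -0.6 11.2] gap 0.183
(523, 210.5, 122.7, 2.2) [-0.006, -0.023, 0.024] [0.007, -0.004, 0.0]
```

```bash
python3 -m jog '[[[0,0,-0.015,0,0,0,0.05],[0,0,-0.015,0,0,0,0.05]]]'; python3 - <<'E'
from h import *
plan([(523,210.5,122.7,2.2)])
for n,b in(("scene",(170,320,340,490)),):
    d=get_image(n);x=d["img"][b[0]:b[1],b[2]:b[3]];cv2.imwrite(f"pics/{n}10.png",cv2.resize(x[:,:,::-1],None,fx=4,fy=4,interpolation=2)[:600])
E
```

```text
time: 10.82
tcp_pos: [524.3, 210.9, 124.2]
ee_rot: [2.178, 2.264, 0.001]
ft_force: [-1.6, -0.0, 6.6]
finger_gap: 0.18
t 10.82 p [524.3 210.9 124.2] psi 2.21 q [-0.51  0.76  0.08  1.85 -0.11  0.53 -0.32] F [-1.6 -0.   6.6] gap 0.18
(523, 210.5, 122.7, 2.2) [-0.006, -0.022, 0.025] [0.005, -0.002, 0.001]
```

View pics/scene10.png

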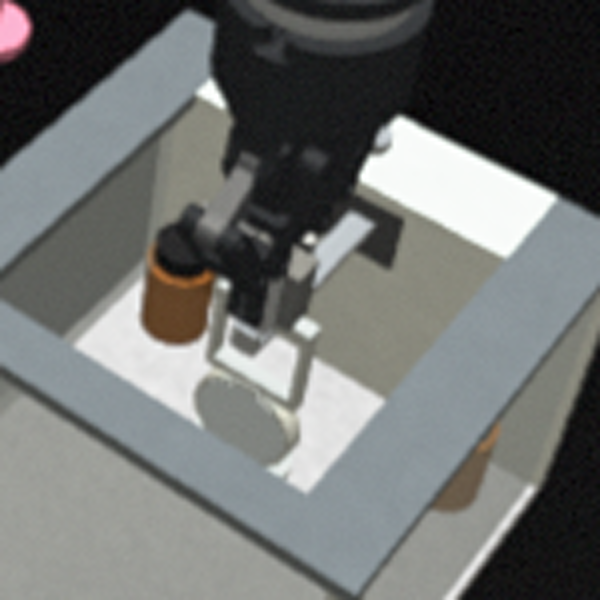

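```bash
python3 -m jog '[[[0,0,-0.01,0,0,0,0.05],[0,0,-0.01,0,0,0,0.05]]]' 20; python3 -m jog '[[[0,0,0,0,0,0,0.18],[0,0,0,0,0,0,0.22],[0,0,0,0,0,0,0.26],[0,0,0,0,0,0,0.32],[0,0,0,0,0,0,0.4]]]'; python3 -m jog '[[[0,0,0,0,0,0,0.4],[0,0,0,0,0,0,0.4]]]'; python3 - <<'E'
from h import *
plan([(523,210.5,180,2.2)])
for n,b in(("scene",(170,320,340,490)),):
    d=get_image(n);x=d["img"][b[0]:b[1],b[2]:b[3]];cv2.imwrite(f"pics/{n}11.png",cv2.resize(x[:,:,::-1],None,fx=4,fy=4,interpolation=2)[:600])
E
```

```text
time: 11.12
tcp_pos: [524.2, 210.9, 124.3]
ee_rot: [2.178, 2.264, 0.001]
ft_force: [-0.7, 0.4, 4.4]
finger_gap: 0.18
time: 11.75
tcp_pos: [524.1, 210.8, 123.9]
ee_rot: [2.178, 2.264, -0.0]
ft_force: [-0.2, -0.1, 0.0]
finger_gap: 0.404
time: 12.0
tcp_pos: [524.2, 210.7, 124.1]
ee_rot: [2.178, 2.264, 0.0]
ft_force: [-0.5, 0.0, -0.4]
finger_gap: 0.403
t 12.0 p [524.2 210.7 124.1] psi 2.21 q [-0.51  0.76  0.08  1.85 -0.11  0.53 -0.32] F [-0.5  0.  -0.4] gap 0.403
(523, 210.5, 180, 2.2) [-0.003, -0.02, -0.932] [0.001, 0.0, 0.001]
```

View pics/scene11.png

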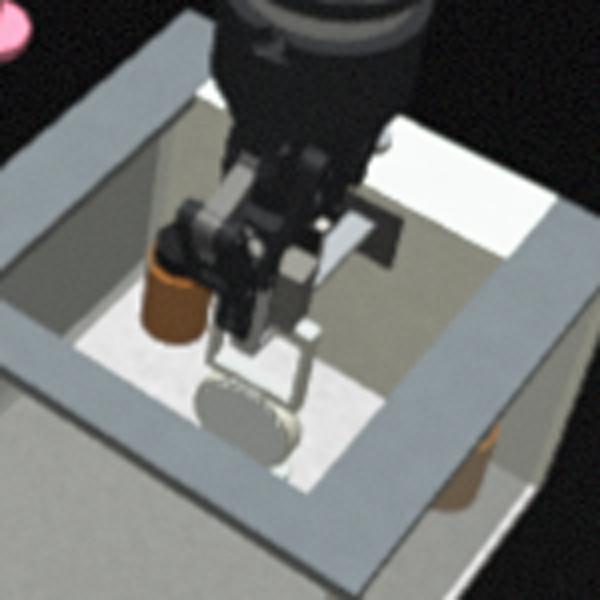

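Released; the mirror stayed in place and the fingers are clear of the block. Now straight up.

```bash
python3 -m jog '[[[0,0,-0.1,0,0,0,0.4],[0,0,-0.3,0,0,0,0.4],[0,0,-0.6,0,0,0,0.4],[0,0,-1.0,0,0,0,0.4],[0,0,-1.6,0,0,0,0.4]]]';python3 -m jog '[[[0,0,-0.6,0,0,0,0.4],[0,0,-1.3,0,0,0,0.4],[0,0,-2,0,0,0,0.4],[0,0,-2.5,0,0,0,0.4],[0,0,-2.5,0,0,0,0.4]]]'; python3 - <<'E'
from h import *
plan([(523,-50,350,2.2)])
E
```

```text
time: 12.68
tcp_pos: [523.5, 210.6, 221.3]
ee_rot: [-2.178, -2.264, 0.002]
ft_force: [0.3, -0.1, -0.1]
finger_gap: 0.4
time: 13.3
tcp_pos: [525.3, 211.1, 373.7]
ee_rot: [2.177, 2.262, 0.01]
ft_force: [0.3, -0.1, -0.2]
finger_gap: 0.401
t 13.3 p [525.3 211.1 373.7] psi 2.2 q [-0.55  0.46  0.14  1.55 -0.07  1.13 -0.36] F [ 0.3 -0.1 -0.2] gap 0.401
(523, -50, 350, 2.2) [-4.348, -0.207, 0.381] [0.036, -0.016, -0.0]
```

Move aside so that both cameras see the mirror.

```bash
python3 -m jog '[[[-0.8,0,0,0,0,0,0.4],[-1.7,0,0,0,0,0,0.4],[-2.6,0,0,0,0,0,0.4],[-3.5,0,0,0,0,0,0.4],[-4.3,0,0,0,0,0,0.4]]]';python3 -m jog '[[[0,0,0,0,0,0,0.4],[0,0,0,0,0,0,0.4],[0,0,0,0,0,0,0.4],[0,0,0,0,0,0,0.4],[0,0,0,0,0,0,0.4]]]'; python3 - <<'E'
from h import *
plan([])
for n,b in(("scene",(160,360,300,500)),("top",(100,250,130,290))):
    d=get_image(n);np.save(f"pics/{n}12.npy",d,allow_pickle=True);x=d["img"][b[0]:b[1],b[2]:b[3]];k=3 if n=="scene" else 4;cv2.imwrite(f"pics/{n}12.png",cv2.resize(x[:,:,::-1],None,fx=k,fy=k,interpolation=2))
d=get_image("scene");cv2.imwrite("pics/full.png",d["img"][:,:,::-1])
E
```

```text
time: 13.92
tcp_pos: [533.0, -49.2, 369.7]
ee_rot: [-2.179, -2.262, 0.002]
ft_force: [1.5, 1.3, -0.0]
finger_gap: 0.397
time: 14.55
tcp_pos: [534.0, -46.3, 370.1]
ee_rot: [-2.177, -2.265, -0.0]
ft_force: [0.2, 0.5, 0.7]
finger_gap: 0.4
t 14.55 p [534.  -46.3 370.1] psi 2.29 q [-0.11  0.42  0.17  1.64 -0.08  1.09  0.12] F [0.2 0.5 0.7] gap 0.4
```

View pics/scene12.png

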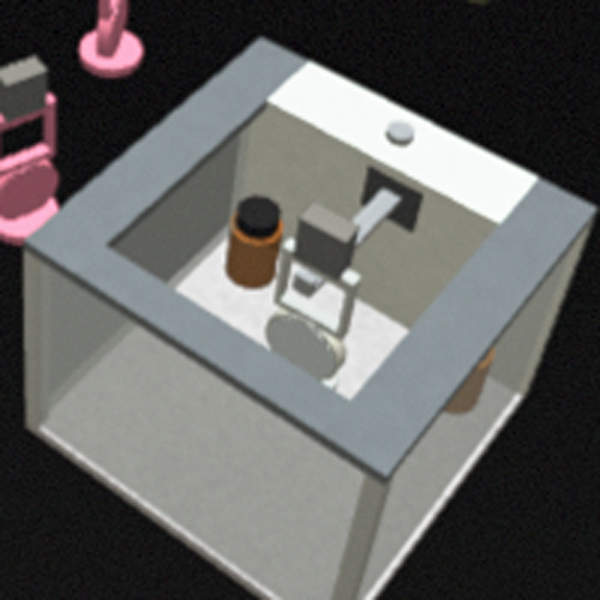

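View pics/top12.png

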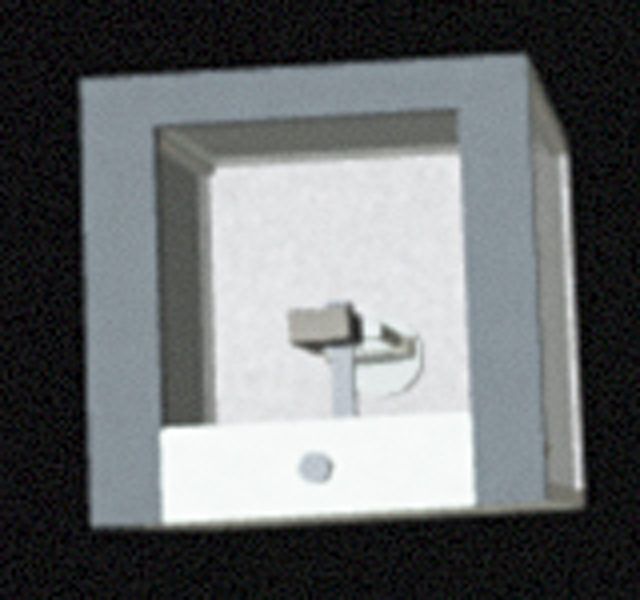

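View pics/full.png

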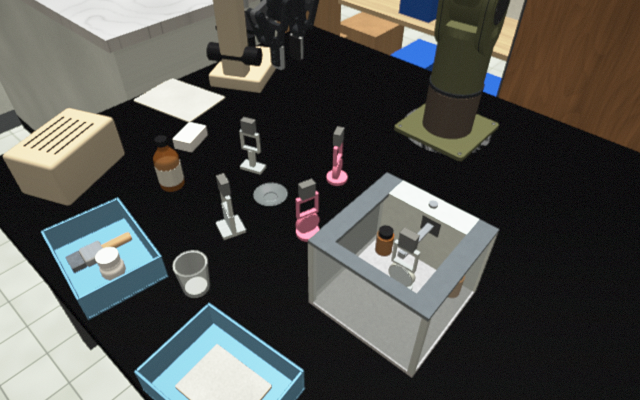

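```bash
python3 - <<'E'
from h import *
t=np.load("pics/top12.npy",allow_pickle=True).item();s=np.load("pics/scene12.npy",allow_pickle=True).item()
print("grip",onz(t,130+319/4-.4,100+325/4-.4,157),"foot",onz(t,130+380/4-.4,100+355/4-.4,28))
print("scene grip",onz(s,300+329/3-.3,160+223/3-.3,157))
print("tip",onz(s,300+308/3-.3,160+280/3-.3,124))
E
```

```text
grip [523.99349763 210.22173332 157.        ] foot [524.23388224 211.09994604  28.        ]
scene grip [523.67084416 212.32551007 157.        ]
tip [538.89522714 214.053669   124.        ]
```

```bash
python3 -c "
from plant import r
print(r.finish_job())"
```

```text
the job is handed in; nothing more can be done
None
```

The round mirror hangs on the hook and I handed the job in about 14.7 s into the 51 s allowed. I picked it up by its grip block, lowered it through the roof opening in front of the hook tip, and slid the loop over the tip. I then set it on the bar, let go, and moved the arm clear. The hand-in gave no verdict.

**Last checks that agreed**
- **Position:** In the top view the grip top was at (524, 210) and the foot at (524, 211). That means it hangs upright to about 0.01 rad and centred sideways to within about 2 mm. It sits about 13 mm toward the tip from the seat point. The scene view put the grip top at (524, 212).
- **Hanging on the hook:** The pictures show the hook through the loop and the mirror away from the cabinet.
- **Forces:** About 11 N at most, while the loop was pressed on the hook bar. I took that to be the hook alone, since the wrist readings cannot separate the hook from the cabinet. They showed about 2 N or less in the cabinet before that, and nothing after release.
- **Other holders:** The square-plate holder and the pink look-alikes look unmoved in the last picture. I did not measure this.

**Small disagreements**
- The two views differed by 2–4 mm on the hook tip.
- The loop met the hook about 1.5 mm higher than I had calculated.
- The roof opening sits about 10 mm off the position you would get by centring the cabinet on its outer edges. I used the opening and the hook as measured instead.

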